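Clamp a re-glued phone in the guarded bench press

ROBOT

A 7-joint arm with a two-finger parallel gripper is mounted at the origin on a cart in front of the work surface, level with it; the furniture and walls round the work are solid. World frame = base frame: x ahead of the robot, y to its left, z up, the work surface at z = 0. Lengths are in m, angles in rad, forces in N, time in s.
With the tool pointing down it reaches from about 0.4 to 0.85 m from the base axis. Payload 10.4 kg.
Tool frame: the origin (TCP) lies midway between the tips of the shut fingers; the grasp point (between the pads) lies 19 mm behind it; z points along the fingers, x is the direction in which the jaws open and shut, and the axes are right-handed (so a half turn about z gives the same grasp; the last joint's range is limited). The gripper opens to 87 mm and grips with 3 to 60 N. Pads are 19 mm wide; open, the fingers measure 117 mm over their backs; the gripper's body (75 mm by 190 mm) begins 51 mm behind the grasp point.
Start: joints at [-1.276, 0.332, -0.065, 1.46, 0.022, 1.35, -0.088], TCP at [0.195, 0.594, 0.223] pointing down, gripper open.
Joint ranges: [-2.6, 2.6], [-0.5, 2.12], [-1.47, 1.34], [0.16, 2.42], [-1.27, 4.41], [0.06, 2.06], [-2.6, 2.6]. Speed limits (rad/s): [2.22, 2.22, 2.79, 2.79, 3.14, 3.14, 3.14].

INTERFACE

Orientations are given as a rotation vector (axis times angle).
In Python, from plant import sense, cams, job_done gives the robot as it stands.
- The arm moves only by the tool jog_arm, never from a script. Its argument "plan" is a list of rows, each a list of 6 numbers: the shift along the world's x, y, z in units of 0.02 m (1.0 is 0.02 m), then the turn, a rotation vector about the world's x, y, z in units of 8 degrees (1.0 is 8 degrees). A call has 1 to 10 rows; each row shifts and turns the commanded pose from where the row before left it; what a row does not reach is not made up. A row lasts 1/10 s, in which the tool goes at most 50 mm and 8.59 degrees, less where a joint would pass 70% of its speed; a pose out of reach is approached as far as the arm can. A call with a number of a shift or a turn outside -1 to 1 is refused whole. A call with a gripper value outside its range is refused whole. "jaw" is the gripper command: -1 is fully open, 1 is shut, values between are in proportion, set as the call begins (left out, the last holds). The fingers move at their own pace and stop on an object; the grip force is fixed at half the most. Time passes only in rows, so rows that do not move let the fingers close. It gives the time, the measured TCP pose, the force and the opening at its end, in the units of the state.
- sense(): the state, without advancing time (a new reading comes with each control period).
- cams.snapshot(name): name is "scene" or "side" or "wrist"; returns (picture, depth): 400x640x3 uint8, blue, green, red; 400x640 float32, m along the optical axis (not along the pixel's ray), 0 where there is no reading.
- cams.camera_info(name): a dict with "fx", "fy", "cx", "cy" (pixels), "k1" (the pictures are not rectified: a ray, as slopes to the right and down, at radius r is drawn at 1 + k1 r^2 times it, then the intrinsics apply), "xyz" and "attitude" of the camera in the world. Camera axes: x right, y down, z forward; pixel columns grow to the right and rows downward; lengths in m; the calibration is good to about 2 mm. A picture is of the moment at which its call begins: read the wrist's pose just before it. camera_info takes no time and is no camera call; for the wrist camera it gives the pose at the moment of the call.
- job_done(): hands the job in, once; it reports no verdict.
The state is a dict: "t": time; "joint_positions": joint angles; "joint_velocities": joint speeds; "joint_efforts": joint torques, N m; "position": TCP position; "tcp_rot": TCP orientation; "ft_force": force on the tool from outside, world axes, zero at the start; "torque": the same for the moment, N m; "width": finger opening in m.
Only numpy, scipy, OpenCV 4.12 (cv2) and the standard library are available. Lean on these libraries where they do the work, as an engineer would, in place of code of your own. Each camera call takes 0.05 s, during which the arm holds its last target.

TASK

Clamp the re-glued phone with the orange rim for curing: with the fingertips, push it along the bed of the small grey bench press until its far end is fully home against the stop under the pad, then reach down through the window in the yellow guard and press the red lever knob all the way down to its stop, where it stays by itself, and come out again. The black rubber lining of the window is a trip edge, so do not touch the guard anywhere; do not pick the phone up, and leave the tools and parts lying around where they are.

Things in the scene. Friction and masses are not known exactly. Their poses are not given: they have to be found in the camera images.
- press: small grey bench press, fixed. Origin on the worktop; x runs along the bed from the open loading end to the stop, y left of that, z up. Lengths in mm in this frame: black rubber bed, top z 18, x -129 to 57; guides on both sides, inner faces y +-32.5, top z 26, from x -86 (flared from there to -120). The base is 92 wide there and ends at x -135. Before x -12 nothing but the phone is above z 26.
- phone: phone with orange rim and black glass, 114 (x) by 59 (y) by 11 mm, 0.1 to 0.2 kg, lying flat on the press bed, nearly in line with it, 50 to 65 mm short of the stop; origin at the centre of its underside. Home, it rests on the stop with its origin at x +0.5 mm in the press frame; its near end then still stands 45 mm outside the guard.
- guard: yellow sheet-metal guard with clear front and side panels over the head of the press, fixed to it, same origin and axes: x -12 to 106, y -119 to 79 mm, roof top z 102; a grey switch box on the roof at x 80, y 46 goes up to z 118. The phone passes under the front panel, which ends at z 66. Never to be touched.
- stop (a point): middle of the face of the fixed stop across the far end of the bed, at bed height (x 57.5, y 0, z 18 mm in the press frame). The phone's far end must rest on it.
- window (a point): centre of the window in the guard's roof, level with the top of its black rubber lining (x 40, y -61, z 107 mm in the press frame). The clear opening inside the lining measures 63 mm along the press x and 73 mm along the press y.
- knob_top (a point): centre of the flat top of the red lever knob (28 mm across, the flat 20 mm), seen in the window; it tilts and moves with the lever. Open: x 40, y -53, z 106 mm in the press frame, just below the lip of the window. Fully down: y -63, z 78, some 29 mm below the lip. The fixed steel head begins 20 mm from its rim towards +y.
- lever (a joint): cam lever, rad: 0 to 0.06 at the start (open, stays where left), 0.48 on its stop, fully down. Pivot along the press x at x 40, y 0, z 72 mm; the 62 mm arm points to -y. Its spiral cam drives a sprung pad 8.5 mm down onto the phone and stays where it is left. The knob needs about 5 N at first and 9 N at the end; on the stop the force rises sharply.
- pad: rubber-faced pad, 30x46 mm, under the head of the press at x 40, y 0 mm in the press frame; underside at z 34 mm when open, 5 mm above the phone; with the lever down its spring presses on the phone with about 12 N. Origin at the centre of its underside.
- battery_pack: the flat yellow and grey phone battery, 34x50x9 mm, beside the left of the press bed; origin at the centre of its underside
- tweezers_black: the black tweezers, 10x118x8 mm, lying beside the right of the press bed; origin at the centre of the underside
- solder_reel: the blue solder reel, 62 mm across, 44 mm tall, to the left; origin at the centre of the underside
- tin_shield: the small perforated tin plate, 32x40x9 mm, to the left; origin at the centre of the underside
- screwdriver_c: a short black screwdriver, 77 mm, lying to the right; origin at the centre of the underside
There are look-alikes about, which are no part of the job. What is shaped like the phone but blue or green is not meant.

How it is judged:
By the outcome, as a careful person would: the job done as asked, in the order asked, and still so for the second after the job is handed in, with the robot touching nothing.
It also fails if it takes over 48 s, if anything falls off the work surface, if the arm or the gripper's body presses on something with over 40 N, if the wrist force passes 120 N, or if a joint passes its speed limit or range.

## Working session

There is one attempt and no reset: what is moved stays moved. The work goes in short steps, Python scripts to look and compute and a tool call to move; the robot and the scene stay as the last step left them, time stands still between calls to the robot, and variables do not carry over. Pictures are saved under pics/ and viewed, and the job is handed in when it is done.

Besides the shell and the picture viewer there is one more tool, called after "Emit:" in YAML: its name, and indented under it one key for each argument. jog_arm: Moves the arm, as the interface text tells. Shifts and turns lie within -1 to 1; 1 stands for 0.02 m of shift or 8 degrees of turn. Its arguments: {"type":"object","properties":{"plan":{"type":"array"},"jaw":{"type":"number"}},"required":["plan"]}

```bash
mkdir -p pics; ls; python3 - <<'E'
from plant import sense,cams
import cv2,numpy as np
s=sense()
print({k:np.round(v,4).tolist() for k,v in s.items()})
for n in ["scene","side","wrist"]:
    print(n,cams.camera_info(n))
    p,d=cams.snapshot(n); cv2.imwrite(f"pics/{n}0.png",p); np.save(f"pics/{n}0.npy",d)
E
```

```text
pics
{'t': 0.0, 'joint_positions': [-1.2756, 0.3329, -0.0647, 1.461, 0.0216, 1.3499, -0.0885], 'joint_velocities': [0.0008, 0.0014, -0.0001, -0.0028, 0.0002, 0.0008, 0.0008], 'joint_efforts': [-0.0003, -62.3243, 0.0245, -38.9903, -0.0612, 0.0396, 0.0001], 'position': [0.1952, 0.5933, 0.2218], 'tcp_rot': [2.5442, 1.8415, -0.0017], 'ft_force': [-0.0816, 0.2104, 1.0523], 'torque': [-0.017, -0.0303, 0.0412], 'width': 0.0873}
scene {'fx': 433.46934444100737, 'fy': 433.46934444100737, 'cx': 321.44995165817255, 'cy': 202.9410491606768, 'k1': -0.10797447843952866, 'xyz': array([-0.04745095, -0.9469005 ,  0.60881228]), 'attitude': array([-1.96501108,  0.55005691, -0.36909438])}
side {'fx': 520.7505299819978, 'fy': 520.7505299819978, 'cx': 311.22500382597934, 'cy': 201.78971018361315, 'k1': 0.05517389692553191, 'xyz': array([0.47424074, 0.93873046, 1.02513758]), 'attitude': array([-0.09695991,  2.86419576, -1.25806825])}
wrist {'fx': 287.3684640373192, 'fy': 287.3684640373192, 'cx': 320.14907061421917, 'cy': 195.58816750280866, 'k1': -0.043584094247802324, 'xyz': array([0.11593822, 0.6190129 , 0.38364776]), 'attitude': array([2.33290308, 1.68980769, 0.25868491])}
```

View pics/scene0.png

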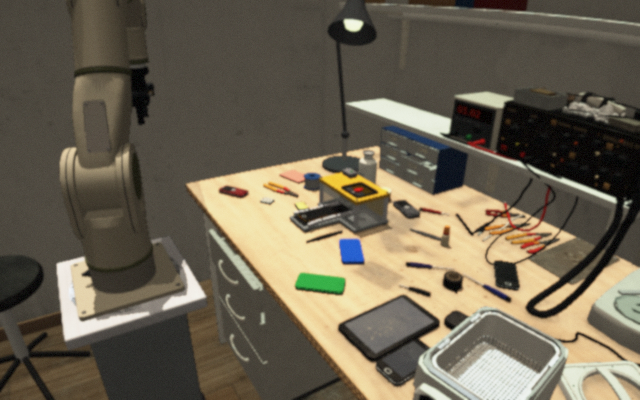

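View pics/side0.png

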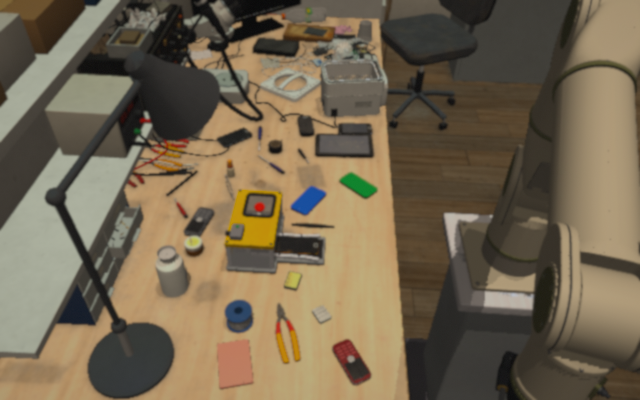

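View pics/wrist0.png

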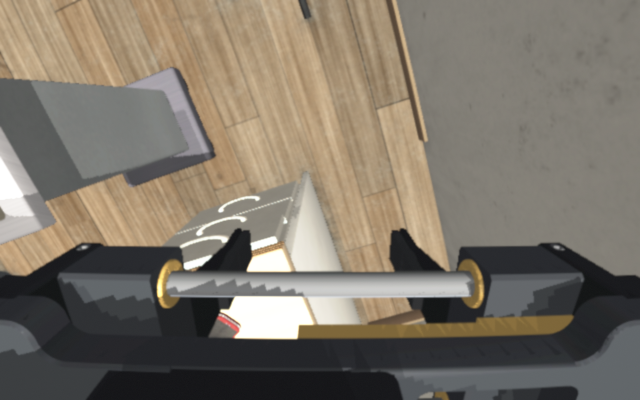

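The press is at about (345,205) in the scene view and (265,235) in the side view, with the red knob at (260,207) in the side view. Next I'll zoom in and build a point cloud.

```bash
cat > h.py <<'E'
import numpy as np,cv2
from scipy.spatial.transform import Rotation as R
from plant import sense,cams
def K(c): return np.array([[c['fx'],0,c['cx']],[0,c['fy'],c['cy']],[0,0,1.]])
def dist(c): return np.array([c['k1'],0,0,0,0.])
def proj(c,P):
    P=np.atleast_2d(P).astype(float); r=R.from_rotvec(c['attitude']).inv()
    q=r.apply(P-c['xyz'])
    return cv2.projectPoints(q.reshape(-1,1,3),np.zeros(3),np.zeros(3),K(c),dist(c))[0].reshape(-1,2)
def rays(c,uv):
    n=cv2.undistortPoints(np.array(uv,float).reshape(-1,1,2),K(c),dist(c)).reshape(-1,2)
    return np.c_[n,np.ones(len(n))]
def cloud(c,uv,z):
    return R.from_rotvec(c['attitude']).apply(rays(c,uv)*np.asarray(z)[:,None])+c['xyz']
def onplane(c,uv,z):
    d=R.from_rotvec(c['attitude']).apply(rays(c,uv)); return c['xyz']+d*((z-c['xyz'][2])/d[:,2])[:,None]
def crop(p,x,y,w,h,k,name): cv2.imwrite(name,cv2.resize(p[y:y+h,x:x+w],None,fx=k,fy=k,interpolation=cv2.INTER_CUBIC))
E
python3 - <<'E'
from h import *
p=cv2.imread('pics/side0.png'); crop(p,200,170,150,120,5,'pics/side0c.png')
q=cv2.imread('pics/scene0.png'); crop(q,280,160,130,100,6,'pics/scene0c.png')
for n,im in (('side',p),('scene',q)):
    c=cams.camera_info(n); d=np.load(f'pics/{n}0.npy')
    hsv=cv2.cvtColor(im,cv2.COLOR_BGR2HSV)
    m=cv2.inRange(hsv,(20,150,100),(32,255,255))>0
    box=np.zeros_like(m)
    if n=='side': box[185:275,220:290]=1
    else: box[165:225,310:395]=1
    v,u=np.where(m&box&(d>0)); P=cloud(c,np.c_[u,v],d[v,u])
    print(n,len(P),np.percentile(P,[2,25,50,75,98],axis=0).round(3).tolist())
    top=P[P[:,2]>0.092]; top=top[top[:,2]<.115]
    print(cv2.minAreaRect((top[:,:2]*1000).astype(np.float32)),np.median(top[:,2]))
    m=(cv2.inRange(hsv,(0,170,120),(6,255,255))>0)&box
    v,u=np.where(m&(d>0)); P=cloud(c,np.c_[u,v],d[v,u]); print('red',len(P),P.mean(0).round(4), np.median(P,0))
E
```

```text
side 1855 [[0.604, -0.096, 0.094], [0.625, -0.018, 0.103], [0.659, 0.03, 0.104], [0.696, 0.074, 0.106], [0.721, 0.101, 0.11]]
((662.3954467773438, 0.8669357299804688), (206.3929443359375, 119.26897430419922), 89.63005065917969) 0.10434088399167529
red 66 [ 0.6555 -0.032   0.1054] [ 0.6555893  -0.03218928  0.10595501]
scene 822 [[0.603, -0.098, 0.095], [0.616, -0.07, 0.101], [0.652, 0.006, 0.102], [0.689, 0.047, 0.103], [0.72, 0.095, 0.107]]
((662.99951171875, 1.8810501098632812), (203.89312744140625, 122.29209899902344), 89.91207885742188) 0.1017116252522825
red 27 [ 0.652  -0.0392  0.1039] [ 0.65138364 -0.04010645  0.10443795]
```

View pics/side0c.png

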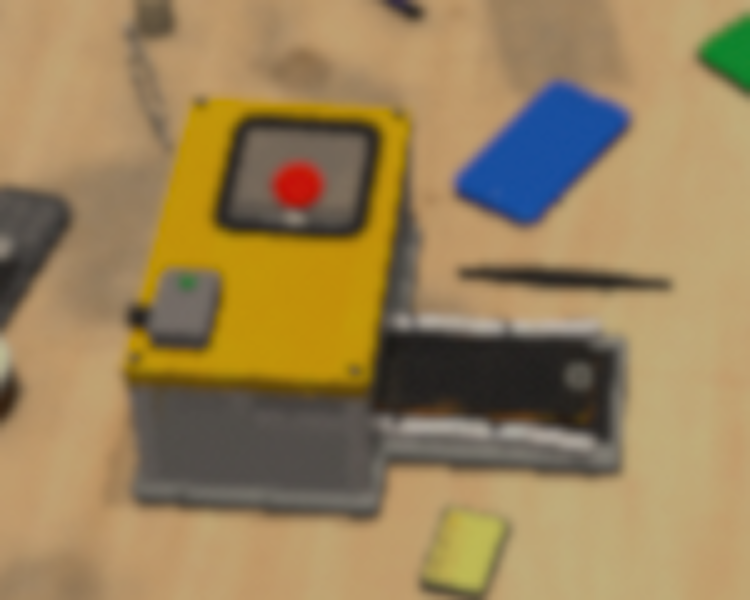

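View pics/scene0c.png

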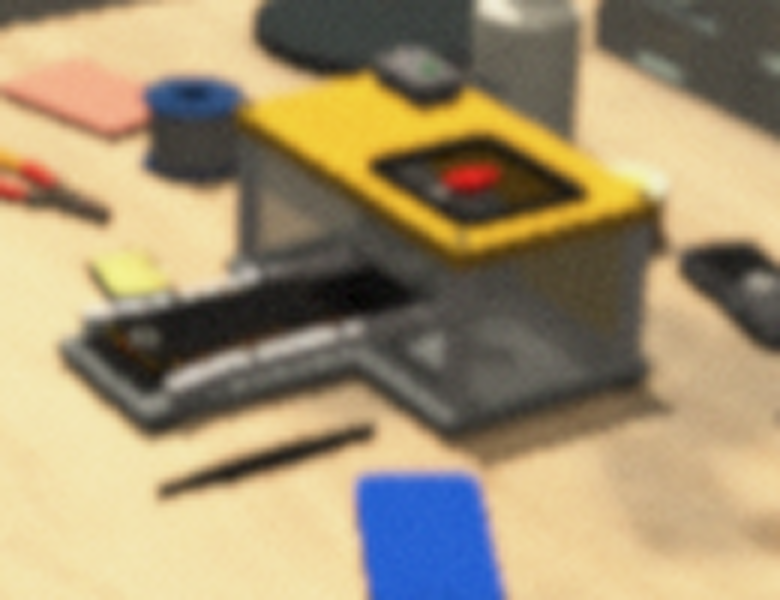

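```bash
cat > fit.py <<'E'
from h import *
from scipy.optimize import least_squares
def W(th,P):
    P=np.atleast_2d(P)/1000.; c,s=np.cos(th[2]),np.sin(th[2])
    return np.c_[th[0]+c*P[:,0]-s*P[:,1],th[1]+s*P[:,0]+c*P[:,1],P[:,2]]
E
python3 - <<'E'
from fit import *
obs={'side':[((410,108),(-12,-119,102)),((197,98),(106,-119,102)),((128,378),(106,79,102)),((375,388),(-12,79,102)),((620,470),(-135,46,0))],
'scene':[((240,115),(-12,79,102)),((460,260),(-12,-119,102)),((654,207),(106,-119,102)),((150,432),(-135,-46,0))]}
off={'side':(200,170,5),'scene':(280,160,6)}
C={n:cams.camera_info(n) for n in obs}
def run(ns):
  def f(th):
    r=[]
    for n in ns:
        o=off[n]; uv=np.array([a for a,b in obs[n]])/o[2]-.5+.5/o[2]+np.array(o[:2]); P=np.array([b for a,b in obs[n]],float)
        r.append((proj(C[n],W(th,P))-uv).ravel())
    return np.concatenate(r)
  s=least_squares(f,[.615,.02,0]); print(ns,s.x.round(4),np.degrees(s.x[2]).round(2),s.fun.round(1))
run(['side']);run(['scene']);run(['side','scene'])
E
```

```text
['side'] [0.6143 0.0198 0.0187] 1.07 [-0.   0.1 -1.4  0.4  0.2 -1.2 -0.  -1.2  1.3  1.9]
['scene'] [ 0.615   0.0164 -0.0319] -1.83 [ 0.  -1.5 -0.3 -1.   1.7 -0.6 -1.3  2. ]
['side', 'scene'] [0.6143 0.0192 0.0076] 0.44 [ 0.5  0.  -0.9 -0.  -0.1 -1.7 -0.4 -1.3  1.1  2.1 -1.4 -1.6  0.4 -1.6
  1.2 -1.8 -0.5  2.2]
```

Emit:
jog_arm:
  plan:
    - [0.4, -0.9, 0.3, 0, 0, 0.5]
    - [0.4, -0.9, 0.3, 0, 0, 0.5]
  jaw: 1

```text
t: 0.35
position: [0.211, 0.5572, 0.2339]
tcp_rot: [2.406, 2.019, -0.002]
ft_force: [1.1, 0.4, 0.6]
width: 0.0777
```

```bash
python3 - <<'E'
from h import *
s=sense();print({k:np.round(v,3).tolist() for k,v in s.items() if k in('joint_positions','position','tcp_rot','width','t')})
r=R.from_rotvec(s['tcp_rot']).as_matrix();print(r.round(3))
c=cams.camera_info('side');d=np.load('pics/side0.npy')
for u,v in[(190,100),(210,90),(150,80),(60,195),(120,330),(100,50)]: print((u,v),cloud(c,[(u,v)],[d[v,u]]).round(2))
E
```

```text
{'t': 0.35, 'joint_positions': [-1.225, 0.264, -0.073, 1.523, 0.019, 1.356, 0.096], 'position': [0.211, 0.557, 0.234], 'tcp_rot': [2.406, 2.019, -0.002], 'width': 0.078}
[[ 0.173  0.985 -0.001]
 [ 0.985 -0.173 -0.001]
 [-0.001 -0.    -1.   ]]
(190, 100) [[0.72 0.2  0.56]]
(210, 90) [[0.69 0.16 0.56]]
(150, 80) [[0.77 0.21 0.6 ]]
(60, 195) [[0.85 0.41 0.53]]
(120, 330) [[0.87 0.37 0.13]]
(100, 50) [[ 1.08 -0.27  0.39]]
```

Emit:
jog_arm:
  plan:
    - [0.36, -0.9, 0.1, 0, 0, 0.3]
    - [0.36, -0.9, 0.1, 0, 0, 0.3]
    - [0.36, -0.9, 0.1, 0, 0, 0.3]
    - [0.36, -0.9, 0.1, 0, 0, 0.3]
    - [0.36, -0.9, 0.1, 0, 0, 0]
    - [0.36, -0.9, 0.1, 0, 0, 0]
    - [0.36, -0.9, 0.1, 0, 0, 0]
    - [0.36, -0.9, 0.1, 0, 0, 0]
    - [0.36, -0.9, 0.1, 0, 0, 0]
    - [0.36, -0.9, 0.1, 0, 0, 0]

```text
t: 1.35
position: [0.2837, 0.3763, 0.2547]
tcp_rot: [-2.234, -2.208, -0.0]
ft_force: [-0.2, 0.1, 0.4]
width: 0.0027
```

Emit:
jog_arm:
  plan:
    - [0.36, -0.9, 0, 0, 0, 0]
    - [0.36, -0.9, 0, 0, 0, 0]
    - [0.36, -0.9, 0, 0, 0, 0]
    - [0.36, -0.9, 0, 0, 0, 0]
    - [0.36, -0.9, 0, 0, 0, 0]
    - [0.36, -0.9, 0, 0, 0, 0]
    - [0.36, -0.9, 0, 0, 0, 0]
    - [0.36, -0.9, 0, 0, 0, 0]
    - [0.36, -0.9, 0, 0, 0, 0]
    - [0.36, -0.9, 0, 0, 0, 0]

```text
t: 2.35
position: [0.3554, 0.1964, 0.2546]
tcp_rot: [-2.234, -2.208, -0.001]
ft_force: [0.8, 0.1, -1.1]
width: 0.0009
```

Emit:
jog_arm:
  plan:
    - [0.36, -0.9, 0, 0, 0, 0]
    - [0.36, -0.9, 0, 0, 0, 0]
    - [0.36, -0.9, 0, 0, 0, 0]
    - [0.36, -0.9, 0, 0, 0, 0]
    - [0.36, -0.9, 0, 0, 0, 0]
    - [0.36, -0.9, 0, 0, 0, 0]
    - [0.36, -0.9, 0, 0, 0, 0]
    - [0.36, -0.9, 0, 0, 0, 0]
    - [0.36, -0.9, 0, 0, 0, 0]
    - [0, 0, 0, 0, 0, 0]

```text
t: 3.35
position: [0.4203, 0.0331, 0.2546]
tcp_rot: [-2.238, -2.205, -0.001]
ft_force: [-0.5, -0.4, 0.2]
width: 0.0004
```

```bash
python3 - <<'E'
from h import *
s=sense();print({k:np.round(v,4).tolist() for k,v in s.items() if k in('joint_positions','position','tcp_rot','width','t')})
print(R.from_rotvec(s['tcp_rot']).as_matrix().round(4))
print(cams.camera_info('wrist'))
p,d=cams.snapshot('wrist');cv2.imwrite('pics/wrist1.png',p);np.save('pics/wrist1.npy',d)
E
```

```text
{'t': 3.35, 'joint_positions': [-0.7191, -0.1916, 0.4727, 1.9273, 0.0878, 1.3857, 1.2859], 'position': [0.4203, 0.0331, 0.2546], 'tcp_rot': [-2.2377, -2.2046, -0.0008], 'width': 0.0004}
[[ 1.490e-02  9.999e-01  2.000e-04]
 [ 9.999e-01 -1.490e-02  6.000e-04]
 [ 6.000e-04  2.000e-04 -1.000e+00]]
{'fx': 287.3684640373192, 'fy': 287.3684640373192, 'cx': 320.14907061421917, 'cy': 195.58816750280866, 'k1': -0.043584094247802324, 'xyz': array([0.33684929, 0.03361747, 0.41644605]), 'attitude': array([2.06982275, 2.04023299, 0.31475158])}
```

View pics/wrist1.png

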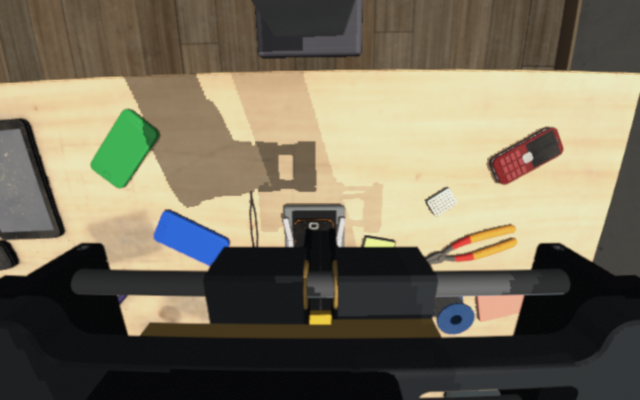

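The wrist view shows the press loading end at (315,225), partly hidden by the gripper. I'll move forward for a clear view of it.

Emit:
jog_arm:
  plan:
    - [0.8, -0.1, 0, 0, 0, 0]
    - [0.8, -0.1, 0, 0, 0, 0]
    - [0.8, -0.1, 0, 0, 0, 0]
    - [0.8, -0.1, 0, 0, 0, 0]
    - [0.8, -0.1, 0, 0, 0, 0]
    - [0.8, -0.1, 0, 0, 0, 0]
    - [0.8, -0.1, 0, 0, 0, 0]
    - [0.8, 0, 0, 0, 0, 0]
    - [0, 0, 0, 0, 0, 0]

```text
t: 4.3
position: [0.5487, 0.0226, 0.254]
tcp_rot: [-2.232, -2.21, 0.001]
ft_force: [-1.0, -0.2, -0.2]
width: 0.0004
```

```bash
cat > snapw.py <<'E'
import sys,json
from h import *
n=sys.argv[1]
s=sense();print({k:np.round(v,4).tolist() for k,v in s.items() if k in('joint_positions','position','ft_force','t')})
c=cams.camera_info('wrist')
p,d=cams.snapshot('wrist');cv2.imwrite(f'pics/{n}.png',p);np.save(f'pics/{n}.npy',d)
json.dump({k:np.asarray(v).tolist() for k,v in c.items()},open(f'pics/{n}.json','w'))
E
python3 snapw.py wrist2; python3 - <<'E'
from h import *
p=cv2.imread('pics/wrist2.png');crop(p,200,60,240,200,3,'pics/wrist2c.png')
E
```

```text
{'t': 4.3, 'joint_positions': [-0.6547, 0.1537, 0.5968, 1.6448, -0.0875, 1.3709, 1.5151], 'position': [0.5487, 0.0226, 0.254], 'ft_force': [-1.0002, -0.2198, -0.2436]}
```

View pics/wrist2c.png

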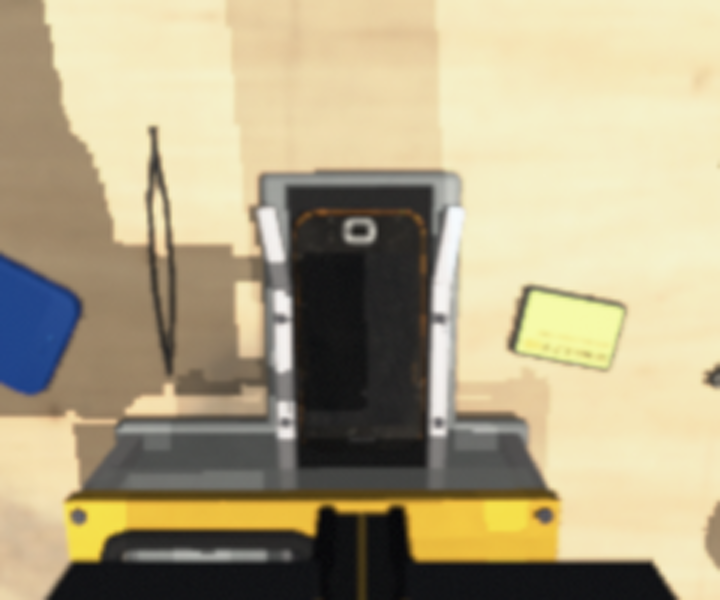

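```bash
python3 - <<'E'
from fit import *
import json
c=json.load(open('pics/wrist2.json'));c['xyz']=np.array(c['xyz'])
f=lambda pts:np.array(pts)/3-.5+.5/3+np.array([200,60])
for n,pts,z in [('roof',[(68,497),(558,494)],.102),('bed end',[(287,186),(433,186)],.018),('base end',[(260,173),(460,173)],.018),
 ('guides inner',[(297,430),(430,430),(292,300),(431,300)],.026),('phone near',[(361,210)],.029),('phone L',[(296,240),(299,420)],.029),('phone R',[(427,240),(427,420)],.029),('phone far',[(363,441)],.029)]:
    print(n,(onplane(c,f(pts),z)*1000).round(1).tolist())
E
```

```text
roof [[600.4, -95.3, 102.0], [600.8, 98.9, 102.0]]
bed end [[486.1, -11.2, 18.0], [486.8, 54.3, 18.0]]
base end [[480.3, -23.1, 18.0], [481.2, 66.3, 18.0]]
guides inner [[599.2, -9.7, 26.0], [599.8, 53.9, 26.0], [536.4, -10.0, 26.0], [537.0, 53.5, 26.0]]
phone near [[496.2, 21.9, 29.0]]
phone L [[509.0, -7.1, 29.0], [593.2, -8.3, 29.0]]
phone R [[509.5, 51.1, 29.0], [593.7, 52.2, 29.0]]
phone far [[604.0, 21.8, 29.0]]
```

```bash
python3 - <<'E'
from fit import *
import json
c=json.load(open('pics/wrist2.json'));c['xyz']=np.array(c['xyz']);d=np.load('pics/wrist2.npy')
f=lambda pts:np.array(pts)/3-.5+.5/3+np.array([200,60])
for n,pts in [('rim',[(300,178),(361,179),(400,179)]),('bed',[(300,195),(361,196),(420,196)]),('phone',[(330,300),(400,300),(361,380)]),('guide',[(285,390),(438,390)]),('table',[(361,150),(220,300)]),('roof',[(200,515)])]:
    q=f(pts);i=q.round().astype(int)
    print(n,(cloud(c,q,d[i[:,1],i[:,0]])*1000).round(1).tolist())
E
```

```text
rim [[482.9, -5.6, 13.9], [483.6, 22.0, 14.1], [483.7, 39.6, 14.9]]
bed [[490.2, -5.5, 17.8], [490.9, 21.9, 18.3], [491.1, 48.5, 18.7]]
phone [[536.1, 7.5, 29.0], [536.5, 39.2, 28.4], [573.8, 21.2, 28.9]]
guide [[578.7, -14.6, 27.7], [579.8, 57.3, 26.4]]
table [[471.2, 22.1, -0.2], [541.2, -47.7, -2.0]]
roof [[608.7, -43.2, 101.8]]
```

Emit:
jog_arm:
  plan:
    - [-0.6, 0, 0, 0, 0, 0.1]
    - [-0.6, 0, -0.6, 0, 0, 0]
    - [-0.6, 0, -1, 0, 0, 0]
    - [-0.6, 0, -1, 0, 0, 0]
    - [-0.6, 0, -1, 0, 0, 0]
    - [-0.6, 0, -1, 0, 0, 0]
    - [0, 0, -1, 0, 0, 0]
    - [0, 0, -1, 0, 0, 0]
    - [0, 0, -1, 0, 0, 0]
    - [0, 0, -1, 0, 0, 0]

```text
t: 5.35
position: [0.4751, 0.0224, 0.082]
tcp_rot: [-2.216, -2.225, -0.001]
ft_force: [0.3, -0.4, 0.4]
width: 0.0001
```

Emit:
jog_arm:
  plan:
    - [0, 0, -0.6, 0, 0, 0]
    - [0, 0, 0, 0, 0, 0]

```text
t: 5.55
position: [0.4746, 0.0219, 0.0695]
tcp_rot: [-2.216, -2.224, 0.003]
ft_force: [0.5, 0.2, 0.4]
width: 0.0006
```

Emit:
jog_arm:
  plan:
    - [0, 0, -0.8, 0, 0, 0]
    - [0, 0, -0.8, 0, 0, 0]
    - [0, 0, -0.5, 0, 0, 0]
    - [0, 0, -0.2, 0, 0, 0]
    - [0, 0, 0, 0, 0, 0]

```text
t: 6.05
position: [0.4761, 0.0218, 0.0247]
tcp_rot: [-2.218, -2.225, 0.0]
ft_force: [-0.6, -0.7, 0.8]
width: 0.0004
```

```bash
python3 snapw.py wrist3; python3 - <<'E'
from h import *
p,d=cams.snapshot('side');cv2.imwrite('pics/side3.png',p);crop(p,220,190,150,110,5,'pics/side3c.png')
E
```

```text
{'t': 6.05, 'joint_positions': [-0.6413, 0.2502, 0.5525, 2.0736, -0.1722, 0.8614, 1.5841], 'position': [0.4761, 0.0218, 0.0247], 'ft_force': [-0.6398, -0.6656, 0.8198]}
```

View pics/side3c.png

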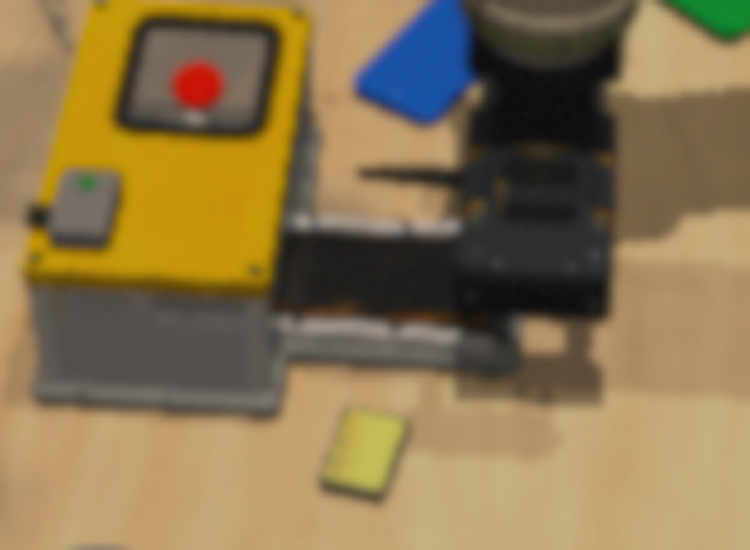

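View pics/wrist3.png

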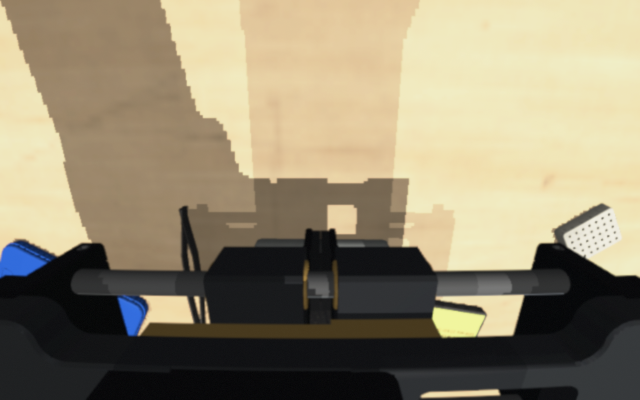

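The fingers are behind the phone's near end and clear of it. I'll start the push.

Emit:
jog_arm:
  plan:
    - [0.2, 0, 0, 0, 0, 0]
    - [0.2, 0, 0, 0, 0, 0]
    - [0.25, 0, 0, 0, 0, 0]
    - [0.25, 0, 0, 0, 0, 0]
    - [0.25, 0, 0, 0, 0, 0]
    - [0.25, 0, 0, 0, 0, 0]
    - [0.25, 0, 0, 0, 0, 0]
    - [0.25, 0, 0, 0, 0, 0]
    - [0.25, 0, 0, 0, 0, 0]
    - [0.25, 0, 0, 0, 0, 0]

```text
t: 7.15
position: [0.5245, 0.0217, 0.0245]
tcp_rot: [-2.218, -2.225, -0.0]
ft_force: [-0.8, -0.5, -0.0]
width: 0.0004
```

Emit:
jog_arm:
  plan:
    - [0.2, 0, 0, 0, 0, 0]
    - [0.2, 0, 0, 0, 0, 0]
    - [0.2, 0, 0, 0, 0, 0]
    - [0.1, 0, 0, 0, 0, 0]

```text
t: 7.55
position: [0.5385, 0.0217, 0.0246]
tcp_rot: [2.218, 2.225, 0.0]
ft_force: [-2.2, -0.2, 1.2]
width: 0.0006
```

```bash
python3 - <<'E'
from h import *
p,d=cams.snapshot('side');crop(p,220,190,150,110,5,'pics/side4c.png')
E
```

```text
(no output)
```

View pics/side4c.png

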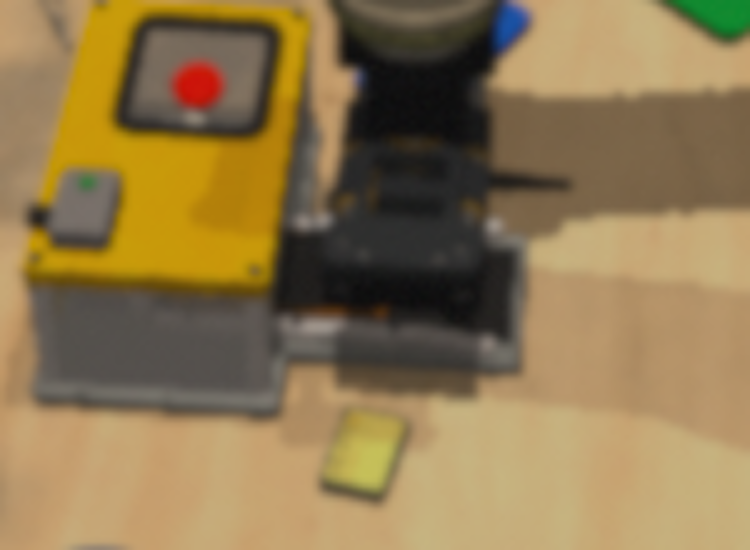

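Emit:
jog_arm:
  plan:
    - [0.1, 0, 0, 0, 0, 0]
    - [0.1, 0, 0, 0, 0, 0]
    - [0.1, 0, 0, 0, 0, 0]
    - [0.05, 0, 0, 0, 0, 0]

```text
t: 8.0
position: [0.5453, 0.0217, 0.0246]
tcp_rot: [2.218, 2.225, 0.0]
ft_force: [-1.6, 0.3, 0.6]
width: 0.0003
```

Emit:
jog_arm:
  plan:
    - [0.05, 0, 0, 0, 0, 0]
    - [0.05, 0, 0, 0, 0, 0]

```text
t: 8.2
position: [0.5471, 0.0217, 0.0246]
tcp_rot: [-2.218, -2.225, -0.0]
ft_force: [-0.5, -0.5, 0.6]
width: 0.0005
```

Emit:
jog_arm:
  plan:
    - [0.05, 0, 0, 0, 0, 0]
    - [0.05, 0, 0, 0, 0, 0]

```text
t: 8.4
position: [0.5483, 0.0218, 0.0244]
tcp_rot: [-2.217, -2.224, 0.002]
ft_force: [-7.1, -1.3, 5.7]
width: 0.0004
```

Emit:
jog_arm:
  plan:
    - [0.03, 0, 0, 0, 0, 0]
    - [0, 0, 0, 0, 0, 0]

```text
t: 8.6
position: [0.5483, 0.0218, 0.0243]
tcp_rot: [-2.216, -2.223, 0.003]
ft_force: [-7.4, 0.0, 5.5]
width: 0.0005
```

Emit:
jog_arm:
  plan:
    - [0.03, 0, 0, 0, 0, 0]
    - [0, 0, 0, 0, 0, 0]
    - [0, 0, 0, 0, 0, 0]

```text
t: 8.9
position: [0.5484, 0.0218, 0.0242]
tcp_rot: [-2.216, -2.223, 0.004]
ft_force: [-9.8, 0.8, 7.5]
width: 0.0002
```

Force rose and the position stalled at the predicted home position, TCP x 0.548. I'll back off, rise and check.

Emit:
jog_arm:
  plan:
    - [-0.2, 0, 0, 0, 0, 0]
    - [-0.5, 0, 0, 0, 0, 0]
    - [-0.5, 0, 0.3, 0, 0, 0]
    - [0, 0, 1, 0, 0, 0]
    - [0, 0, 1, 0, 0, 0]
    - [0, 0, 1, 0, 0, 0]
    - [0, 0, 1, 0, 0, 0]
    - [0, 0, 1, 0, 0, 0]
    - [0, 0, 1, 0, 0, 0]
    - [0, 0, 1, 0, 0, 0]

```text
t: 9.9
position: [0.5259, 0.0216, 0.1714]
tcp_rot: [2.218, 2.225, 0.001]
ft_force: [-0.3, -0.5, -0.1]
width: 0.0003
```

Emit:
jog_arm:
  plan:
    - [0, 0, 1, 0, 0, 0]
    - [0, 0, 1, 0, 0, 0]
    - [0.5, 0, 1, 0, 0, 0]
    - [0.8, 0, 0.5, 0, 0, 0]
    - [0.8, 0, 0, 0, 0, 0]
    - [0, 0, 0, 0, 0, 0]
    - [0, 0, 0, 0, 0, 0]

```text
t: 10.6
position: [0.5676, 0.0214, 0.2401]
tcp_rot: [-2.218, -2.224, 0.001]
ft_force: [-0.7, -0.7, 0.0]
width: 0.0003
```

```bash
python3 snapw.py wrist5; python3 - <<'E'
from h import *
p=cv2.imread('pics/wrist5.png');crop(p,200,60,240,200,3,'pics/wrist5c.png')
E
```

```text
{'t': 10.6, 'joint_positions': [-0.6361, 0.2121, 0.6055, 1.6185, -0.1227, 1.3502, 1.5596], 'position': [0.5676, 0.0214, 0.2401], 'ft_force': [-0.6529, -0.6775, 0.0252]}
```

View pics/wrist5c.png

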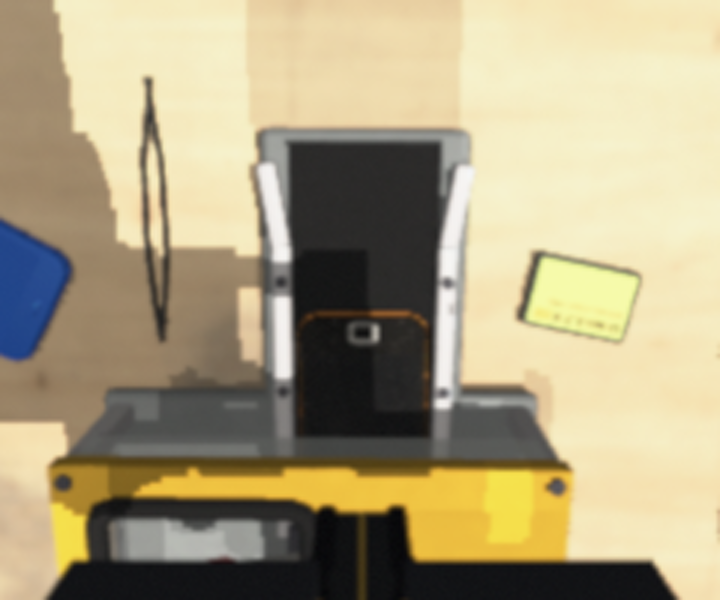

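```bash
python3 - <<'E'
from fit import *
import json
c=json.load(open('pics/wrist5.json'));c['xyz']=np.array(c['xyz'])
f=lambda pts:np.array(pts)/3-.5+.5/3+np.array([200,60])
for n,pts,z in [('roof',[(50,464),(571,466)],.102),('bed end',[(290,142),(441,142)],.018),('guides inner',[(295,400),(433,400),(292,290),(436,290)],.026),('phone near',[(330,312),(364,312),(405,312)],.029),('phone L',[(298,400)],.029),('phone R',[(430,400)],.029),('lining',[(92,505),(310,505)],.107)]:
    print(n,(onplane(c,f(pts),z)*1000).round(1).tolist())
E
```

```text
roof [[601.5, -96.1, 102.0], [601.5, 99.0, 102.0]]
bed end [[486.4, -10.4, 18.0], [486.2, 54.2, 18.0]]
guides inner [[599.3, -9.8, 26.0], [599.1, 53.2, 26.0], [548.8, -10.1, 26.0], [548.6, 53.1, 26.0]]
phone near [[558.0, 6.6, 29.0], [557.9, 21.5, 29.0], [557.8, 39.5, 29.0]]
phone L [[598.4, -8.2, 29.0]]
phone R [[598.2, 51.6, 29.0]]
lining [[615.9, -80.1, 107.0], [615.4, 1.5, 107.0]]
```

Emit:
jog_arm:
  plan:
    - [0, -0.6, 0, 0, 0, 0]
    - [0.4, -0.6, 0, 0, 0, 0]
    - [0.7, -0.6, 0, 0, 0, 0]
    - [0.8, -0.6, 0, 0, 0, 0]
    - [0.8, -0.6, 0, 0, 0, 0]
    - [0.8, 0, 0, 0, 0, 0]
    - [0.8, 0, 0, 0, 0, 0]
    - [0.8, 0, 0, 0, 0, 0]
    - [0.8, 0, 0, 0, 0, 0]
    - [0, 0, 0, 0, 0, 0]

```text
t: 11.65
position: [0.6867, -0.0392, 0.2399]
tcp_rot: [2.218, 2.225, -0.002]
ft_force: [-0.7, 0.5, -1.0]
width: 0.0002
```

```bash
python3 snapw.py wrist6; python3 - <<'E'
from h import *
p=cv2.imread('pics/wrist6.png');crop(p,200,60,240,200,3,'pics/wrist6c.png')
E
```

```text
{'t': 11.65, 'joint_positions': [-0.4166, 0.5177, 0.6207, 1.2715, -0.2936, 1.4424, 1.7519], 'position': [0.6867, -0.0392, 0.2399], 'ft_force': [-0.7099, 0.4515, -0.9635]}
```

View pics/wrist6c.png

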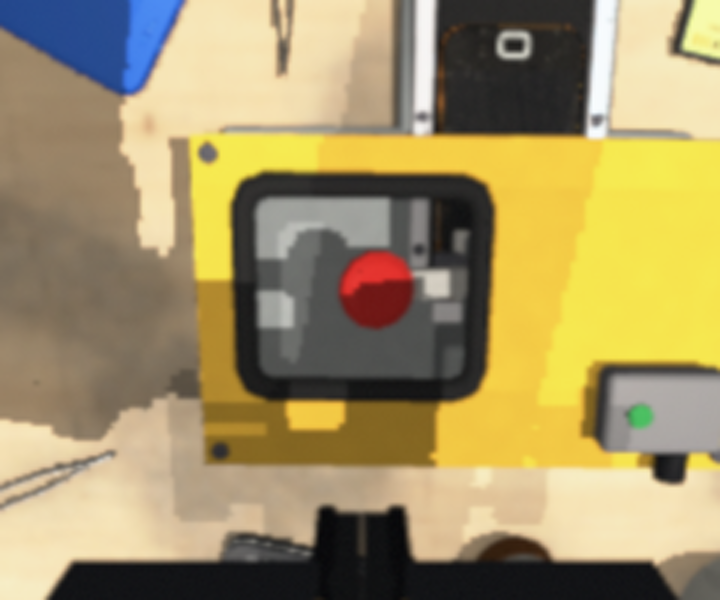

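```bash
python3 - <<'E'
from fit import *
import json
c=json.load(open('pics/wrist6.json'));c['xyz']=np.array(c['xyz']);d=np.load('pics/wrist6.npy')
f=lambda pts:np.array(pts)/3-.5+.5/3+np.array([200,60])
for n,pts,z in [('win L,R',[(253,290),(470,290)],.107),('win top,bot',[(360,196),(360,381)],.107),('win outer LRTB',[(233,290),(493,290),(360,174),(360,400)],.107),('knob',[(377,290),(340,290),(414,290),(377,252),(377,328)],.104),('roof edge',[(190,137),(205,465)],.102)]:
    print(n,(onplane(c,f(pts),z)*1000).round(1).tolist())
q=f([(377,280),(370,300),(240,290),(485,290),(300,180)]);i=q.round().astype(int)
print((cloud(c,q,d[i[:,1],i[:,0]])*1000).round(1))
print(W([.6145,.0216,.004],[[40,-61,107],[40,-53,106],[40,-63,78]]))
E
```

```text
win L,R [[654.0, -77.6, 107.0], [653.7, -2.9, 107.0]]
win top,bot [[622.3, -40.8, 107.0], [686.4, -40.6, 107.0]]
win outer LRTB [[654.0, -84.5, 107.0], [653.7, 5.1, 107.0], [615.2, -40.8, 107.0], [693.5, -40.6, 107.0]]
knob [[654.4, -34.8, 104.0], [654.4, -47.7, 104.0], [654.3, -22.0, 104.0], [641.3, -34.9, 104.0], [667.9, -34.7, 104.0]]
roof edge [[603.4, -97.6, 102.0], [720.6, -98.4, 102.0]]
[[650.8 -34.9 104.8]
 [657.9 -37.2 103.9]
 [653.8 -81.9 108.2]
 [653.7   2.3 107.3]
 [617.2 -60.9 105.5]]
[[ 0.65474368 -0.03923951  0.107     ]
 [ 0.65471168 -0.03123958  0.106     ]
 [ 0.65475168 -0.0412395   0.078     ]]
```

Phone's near end measures −56.6 mm in the press frame (−56.5 expected), so it is home. In the wrist crop the knob is at (377,290), world (0.654, −0.035, 0.1045), and the window centre is about (0.654, −0.040). Next I'll move above the knob.

Emit:
jog_arm:
  plan:
    - [-0.4, 0.1, 0, 0, 0, 0]
    - [-0.6, 0.05, -0.3, 0, 0, 0]
    - [-0.6, 0, -0.6, 0, 0, 0]
    - [0, 0, -1, 0, 0, 0]
    - [0, 0, -1, 0, 0, 0]
    - [0, 0, -1, 0, 0, 0]
    - [0, 0, -0.6, 0, 0, 0]
    - [0, 0, -0.5, 0, 0, 0]
    - [0, 0, 0, 0, 0, 0]

```text
t: 12.6
position: [0.6534, -0.0351, 0.1398]
tcp_rot: [-2.217, -2.224, 0.001]
ft_force: [1.1, 0.2, -0.1]
width: 0.0005
```

```bash
python3 snapw.py wrist7; python3 - <<'E'
from h import *
s=sense();print(R.from_rotvec(s['tcp_rot']).as_matrix().round(3))
p,d=cams.snapshot('side');crop(p,200,130,160,130,5,'pics/side7c.png')
q,d=cams.snapshot('scene');crop(q,280,130,130,100,6,'pics/scene7c.png')
E
```

```text
{'t': 12.6, 'joint_positions': [-0.4537, 0.5015, 0.6017, 1.5068, -0.2934, 1.226, 1.7646], 'position': [0.6534, -0.0351, 0.1398], 'ft_force': [1.1194, 0.2241, -0.0514]}
[[-0.003  1.    -0.   ]
 [ 1.     0.003  0.   ]
 [ 0.    -0.    -1.   ]]
```

View pics/side7c.png

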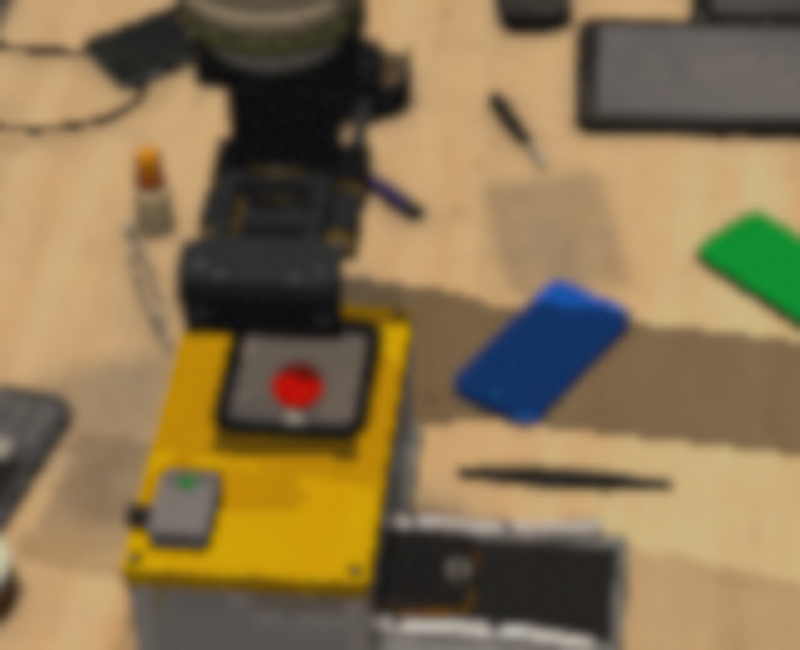

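View pics/scene7c.png

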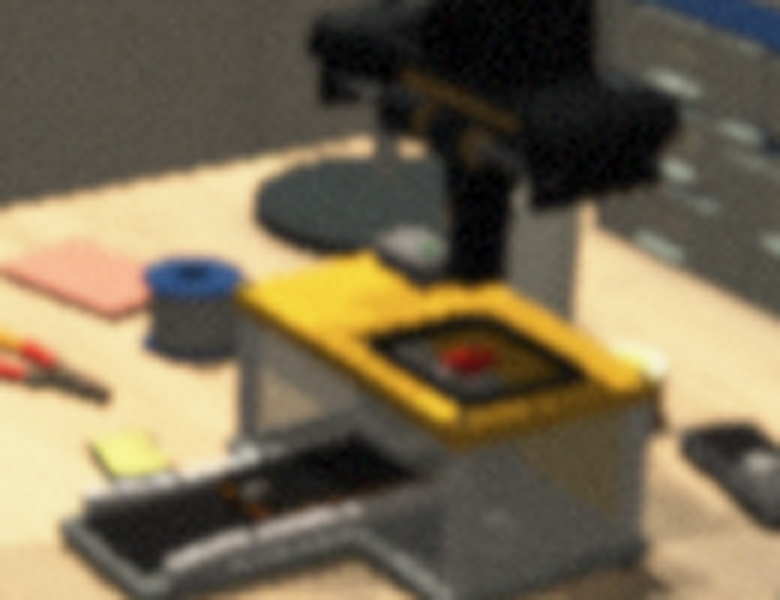

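View pics/wrist7.png

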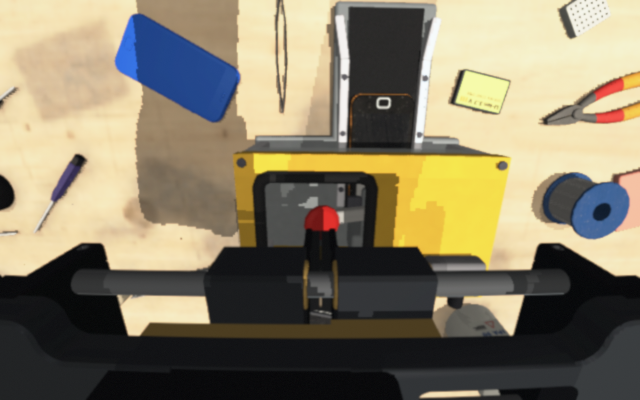

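Emit:
jog_arm:
  plan:
    - [0.05, -0.05, -0.5, 0, 0, 0]
    - [0, 0, -0.5, 0, 0, 0]
    - [0, 0, -0.4, 0, 0, 0]
    - [0, 0, -0.15, 0, 0, 0]
    - [0, 0, 0, 0, 0, 0]

```text
t: 13.25
position: [0.6549, -0.0362, 0.1088]
tcp_rot: [-2.217, -2.225, 0.001]
ft_force: [0.1, 0.8, 0.5]
width: 0.0006
```

Emit:
jog_arm:
  plan:
    - [0, 0, -0.1, 0, 0, 0]
    - [0, 0, -0.1, 0, 0, 0]
    - [0, 0, -0.1, 0, 0, 0]

```text
t: 13.55
position: [0.6558, -0.0373, 0.1045]
tcp_rot: [2.217, 2.223, 0.001]
ft_force: [-1.5, -3.2, 5.8]
width: 0.0006
```

Emit:
jog_arm:
  plan:
    - [0, -0.03, -0.1, 0, 0, 0]
    - [0, -0.03, -0.1, 0, 0, 0]
    - [0, -0.03, -0.1, 0, 0, 0]

```text
t: 13.85
position: [0.6559, -0.0395, 0.0986]
tcp_rot: [2.217, 2.222, 0.001]
ft_force: [-1.1, -2.6, 6.2]
width: 0.0008
```

Emit:
jog_arm:
  plan:
    - [0, -0.03, -0.1, 0, 0, 0]
    - [0, -0.03, -0.1, 0, 0, 0]
    - [0, -0.03, -0.1, 0, 0, 0]
    - [0, -0.02, -0.1, 0, 0, 0]

```text
t: 14.25
position: [0.6559, -0.0418, 0.0906]
tcp_rot: [2.217, 2.222, 0.001]
ft_force: [-0.8, -3.6, 4.2]
width: 0.0005
```

Emit:
jog_arm:
  plan:
    - [0, 0, -0.1, 0, 0, 0]
    - [0, 0, -0.1, 0, 0, 0]
    - [0, 0, -0.1, 0, 0, 0]

```text
t: 14.55
position: [0.656, -0.0423, 0.0849]
tcp_rot: [2.217, 2.221, 0.0]
ft_force: [-0.3, -4.6, 7.4]
width: 0.0006
```

Emit:
jog_arm:
  plan:
    - [0, 0, -0.1, 0, 0, 0]
    - [0, 0, -0.05, 0, 0, 0]

```text
t: 14.75
position: [0.6561, -0.0428, 0.082]
tcp_rot: [2.217, 2.221, 0.0]
ft_force: [-1.8, -4.7, 9.0]
width: 0.0006
```

Emit:
jog_arm:
  plan:
    - [0, 0, -0.1, 0, 0, 0]
    - [0, 0, -0.05, 0, 0, 0]

```text
t: 14.95
position: [0.6561, -0.043, 0.0791]
tcp_rot: [2.217, 2.22, 0.0]
ft_force: [-0.9, -6.5, 9.6]
width: 0.0004
```

Emit:
jog_arm:
  plan:
    - [0, 0, -0.05, 0, 0, 0]
    - [0, 0, -0.05, 0, 0, 0]

```text
t: 15.15
position: [0.6563, -0.0432, 0.0778]
tcp_rot: [2.217, 2.22, 0.001]
ft_force: [-4.8, -5.7, 18.2]
width: 0.0005
```

Emit:
jog_arm:
  plan:
    - [0, 0, -0.05, 0, 0, 0]
    - [0, 0, 0, 0, 0, 0]

```text
t: 15.35
position: [0.6563, -0.0432, 0.0776]
tcp_rot: [2.217, 2.22, 0.001]
ft_force: [-5.8, -5.2, 19.6]
width: 0.0007
```

Emit:
jog_arm:
  plan:
    - [0, 0, -0.05, 0, 0, 0]
    - [0, 0, 0, 0, 0, 0]

```text
t: 15.55
position: [0.6565, -0.0432, 0.0773]
tcp_rot: [2.217, 2.22, 0.002]
ft_force: [-8.6, -5.0, 25.0]
width: 0.0003
```

The lever is on its stop: 25 N and z stalled at 0.077. I'll withdraw straight up.

Emit:
jog_arm:
  plan:
    - [0, 0, 0.2, 0, 0, 0]
    - [0, 0, 0.3, 0, 0, 0]
    - [0, 0, 0.5, 0, 0, 0]
    - [0, 0, 0.7, 0, 0, 0]
    - [0, 0, 1, 0, 0, 0]
    - [0, 0, 1, 0, 0, 0]
    - [0, 0, 1, 0, 0, 0]
    - [0, 0, 1, 0, 0, 0]
    - [0, 0, 1, 0, 0, 0]
    - [0, 0, 1, 0, 0, 0]

```text
t: 16.55
position: [0.6553, -0.0401, 0.2294]
tcp_rot: [2.217, 2.225, 0.001]
ft_force: [0.5, -0.3, 0.8]
width: 0.0004
```

Emit:
jog_arm:
  plan:
    - [0.5, 0, 0.5, 0, 0, 0]
    - [0.6, 0, 0.3, 0, 0, 0]
    - [0.5, 0, 0, 0, 0, 0]
    - [0, 0, 0, 0, 0, 0]

```text
t: 16.95
position: [0.688, -0.04, 0.2441]
tcp_rot: [2.217, 2.225, 0.0]
ft_force: [-0.6, 1.3, -0.5]
width: 0.0005
```

```bash
python3 snapw.py wrist8; python3 - <<'E'
from h import *
p=cv2.imread('pics/wrist8.png');crop(p,200,60,240,200,3,'pics/wrist8c.png')
p,d=cams.snapshot('side');crop(p,200,130,160,150,5,'pics/side8c.png'); cv2.imwrite('pics/side8.png',p)
E
```

```text
{'t': 16.95, 'joint_positions': [-0.4143, 0.5187, 0.6226, 1.2618, -0.2953, 1.4503, 1.7542], 'position': [0.688, -0.04, 0.2441], 'ft_force': [-0.5813, 1.2629, -0.5423]}
```

View pics/wrist8c.png

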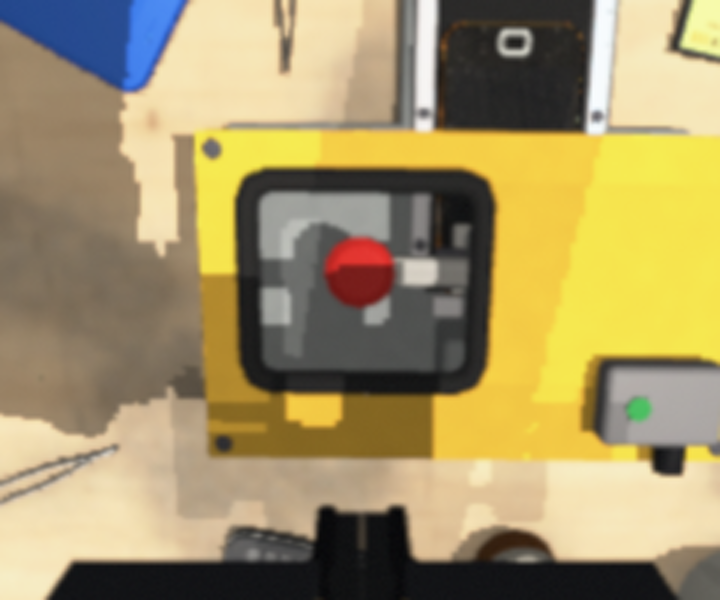

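View pics/side8.png

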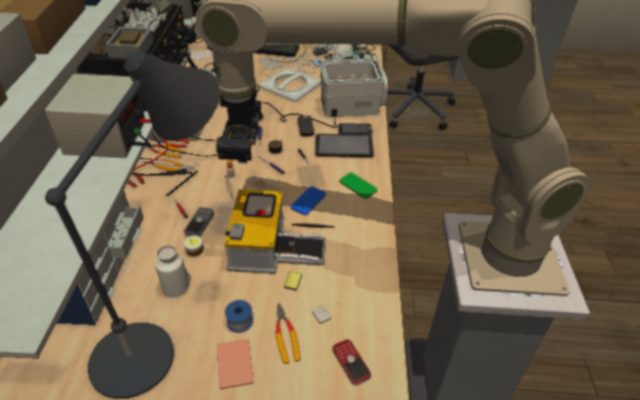

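```bash
python3 - <<'E'
from fit import *
import json
c=json.load(open('pics/wrist8.json'));c['xyz']=np.array(c['xyz']);d=np.load('pics/wrist8.npy')
f=lambda pts:np.array(pts)/3-.5+.5/3+np.array([200,60])
q=f([(360,262),(345,272),(372,285),(360,272)]);i=q.round().astype(int)
print((cloud(c,q,d[i[:,1],i[:,0]])*1000).round(1))
print('phone near',onplane(c,f([(470,21),(515,21),(555,22)]),.029).round(4).tolist(), 'roof',onplane(c,f([(400,131)]),.102).round(4))
E
```

```text
[[650.5 -41.6  77.1]
 [654.4 -47.3  76.3]
 [659.2 -37.   77.3]
 [654.2 -41.6  77.5]]
phone near [[0.5594, 0.0024, 0.029], [0.5592, 0.0207, 0.029], [0.5594, 0.037, 0.029]] roof [[ 0.6028 -0.0282  0.102 ]]
```

```bash
python3 -c "
from plant import *
print(job_done()); print(sense()['t'])"
```

```text
the job is handed in; nothing more can be done
None
the job is handed in; nothing more can be done
```

The phone is clamped and the job is handed in, at about 17 s of the 48 s allowed.

**Phone:** I pushed it along the bed with the shut fingertips until it stalled on the stop at about 10 N. Its near end then measured x = −56.6 mm in the press frame, against −56.5 mm expected. Two other references, the bed end and the guard's front edge, put it about 0.9 mm either side of home. That is within the calibration error, so I relied on the force stall. After the lever was pressed, the phone's distance to the guard's front edge was unchanged, at about 43.5 mm.

**Lever:** I went down through the window and pressed the knob until the force rose sharply to 25 N. After coming out, the knob top measured y ≈ −63 mm and z ≈ 77 mm, against −63 and 78 expected fully down, and it stayed there.

**Guard and loose parts:** I saw no force that would suggest touching the guard. The tools and parts nearest the press looked unmoved in the last pictures. The gripper finished well clear above the press, touching nothing.

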